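# Close and lock the restocked honey tray

### The arm

A 6-joint arm with a two-finger parallel gripper is mounted at the origin on the work surface. World frame = base frame: x ahead of the robot, y to its left, z up, the work surface at z = 0. Lengths are in m, angles in rad, forces in N, time in s.
With the tool pointing down it reaches from about 0.325 to 0.775 m from the base axis. Payload 5.5 kg.
Tool frame: the origin (TCP) lies between the finger pads; the fingertips stand 8 mm ahead of it and the grasp point (between the pads) lies 11 mm behind it (tcp_to_tips is the distance from the TCP to the fingertips, in m); z points along the fingers, y is the direction in which the jaws open and shut (so a half turn about z gives the same grasp; the last joint's range is limited). The gripper opens to 88 mm and grips with 3 to 60 N. Pads are 20 mm wide; open, the fingers measure 115 mm over their backs; the gripper's body (75 mm by 178 mm) begins 61 mm behind the grasp point.
Start: joints at [-1.347, 0.091, 1.231, -0, 1.82, -0.057], TCP at [0.166, -0.577, 0.231] pointing down, gripper open.
Joint ranges: [-2.87, 2.87], [-0.86, 2.18], [0.17, 2.46], [-1.51, 4.65], [0.06, 2.69], [-2.65, 2.65]. Speed limits (rad/s): [2.57, 2.57, 3.01, 3.14, 3.14, 3.14].

### API

Orientations are given as a unit quaternion [w, x, y, z].
In Python, from bench import * gives the robot as it stands. Calls block until the motion is done:
- move_to(position, orientation): joint-space move of the TCP to a pose.
- move_l(position, speed=0.15, orientation=None): straight line of the TCP; orientation=None keeps the orientation; speed is the mean speed in m/s.
- movej(angles): joint-space move.
- gripper_open() and close(): open the fingers fully, or close them until they stop; the grip force is fixed at half the most.
- hold(seconds).
- inverse_kinematics(position, orientation): joint angles nearest the present ones, or None.
- state(): the state.
- get_image(name): name is "side" or "top"; returns a dict with "frame" (480x640x3 uint8, blue, green, red), "depth" (480x640 float32, m along the optical axis (not along the pixel's ray), 0 where there is no reading), "camera_matrix" (3x3 intrinsics, pixels), "view" (4x4, takes a point from world to camera coordinates). Camera axes: x right, y up, looking along -z (the intrinsics and any distortion apply to the point x, -y, -z); pixel columns grow to the right and rows downward; lengths in m; the calibration is good to about 2 mm. A picture is of the moment at which its call begins.
A pose or a line that the arm cannot do raises IKError and nothing moves.
- job_done(): hands the job in, once; it reports no verdict.
The state is a dict: "time": time; "joint_pos": joint angles; "dq": joint speeds; "joint_torque": joint torques, N m; "ee_pos": TCP position; "ee_rot": TCP orientation; "ft_force": force on the tool from outside, world axes, zero at the start; "moment": the same for the moment, N m; "finger_gap": finger opening in m.
Only numpy, scipy, OpenCV 4.12 (cv2) and the standard library are available. Lean on these libraries where they do the work, as an engineer would, in place of code of your own. Each camera call takes 0.05 s, during which the arm holds its last target.

### The job

Two countertop honey vending units are being restocked, both trays pulled out. Using only your fingertips, push the tray that has no empty place gently back in by its front until it is fully home, then press its round red push lock all the way in. Leave the other tray out as it is and its lock alone, because two jars are still missing from it; do not lift or knock over any jar and leave everything else on the bench where it is.

Things in the scene. Friction and masses are not known exactly. Their poses are not given: they have to be found in the camera images.
- tray_full (a joint): how far the fully loaded tray is out of its unit, m: 0 = fully home (front flush with the unit), 0.16 = fully out. It slides with about 2.5 N of friction and stays where it is left; an end stop stops it at 0.
- tray_gap (a joint): the same for the other tray, which has an empty place (leave it).
- lock_full (a joint): how far the push lock of the fully loaded tray is pressed, m: 0 = out (unlocked), 0.010 = pressed all the way in. It yields at about 6 N and stays in.
- lock_gap (a joint): the same for the push lock of the other tray (leave it).
- unit_full: the unit of the fully loaded tray: fixed yellow and grey cabinet, 240 mm wide, 300 deep, 170 high, clear roof, black payment pod on the rear of the roof (from 215 mm behind the front edge, up to 215 mm above the table). Origin under its centre; its front edge lies 150 mm from there along -x. x = into the unit, y = left as seen from the front.
- unit_gap: the unit of the other tray, alike.
- full_rail (a point): fully loaded tray: middle of the outer face of the aluminium top rail of its front. x = level, into the unit (closes the tray), y = along the rail, left as seen from the front, z = up. Rail 212 mm long, 38 high, this point 144 mm above the table, top edge at 163. The whole tray front is one flat upright face 14 mm thick, 34 to 163 mm high; tray home: flush with the unit's front edges.
- gap_rail (a point): the same point on the tray with the empty place; both units are alike.
- full_plunger (a point): the push lock of the fully loaded tray: centre of the outer end of a round red plunger, 18 mm in diameter, that stands 16 mm out of the top rail, 78 mm to the right of the rail's middle as seen from the front (-y of full_rail), 144 mm above the table. Axes as full_rail; it is pressed along +x, 10 mm deep (it then still stands 6 mm out). It rides on the tray.
- gap_plunger (a point): the same point of the lock of the other tray.
- jar_full0_mid (a point): honey jar, 66 mm in diameter, 88 mm high, centre half-way up (90 mm above the table); stands loose on the fully loaded tray, front left, about 60 mm behind the tray front and about 50 mm from its middle
- jar_full1_mid (a point): honey jar, 66 mm in diameter, 88 mm high, centre half-way up (90 mm above the table); stands loose on the fully loaded tray, front right, about 60 mm behind the tray front and about 50 mm from its middle
- jar_full2_mid (a point): honey jar, 66 mm in diameter, 88 mm high, centre half-way up (90 mm above the table); stands loose on the fully loaded tray, second row left, about 129 mm behind the tray front and about 50 mm from its middle
- jar_full3_mid (a point): honey jar, 66 mm in diameter, 88 mm high, centre half-way up (90 mm above the table); stands loose on the fully loaded tray, second row right, about 129 mm behind the tray front and about 50 mm from its middle
- jar_gap0_mid (a point): honey jar, as the others; stands loose on the tray with the gap, right lane, front row
- jar_gap1_mid (a point): honey jar, as the others; stands loose on the tray with the gap, right lane, second row
- spare1: spare honey jar standing on the bench, 66 mm in diameter, 88 mm high, origin under its centre; leave it
- spare2: another spare jar like it; leave it
- tagroll: paper roll of price tags, 60 mm in diameter, 26 mm high, lying flat on the roof of the unit with the gap; origin under its centre
- spray: white and blue spray bottle, 69 mm in diameter, 187 mm high, standing; origin under its centre
- driver: screwdriver lying on the bench; origin under its middle
- coincup: grey plastic coin cup, 72 mm in diameter, 70 mm high; origin under its centre

How it is judged:
By the outcome, as a careful person would: the job done as asked, in the order asked, and still so for the second after the job is handed in, with the robot touching nothing.
It also fails if it takes over 38 s, if anything falls off the work surface, if the arm or the gripper's body presses on something with over 40 N, if the wrist force passes 120 N, or if a joint passes its speed limit or range.

## Working session

There is one attempt and no reset: what is moved stays moved. The work goes in short steps, each a Python script; the robot and the scene stay as the last script left them, time stands still between calls to the robot, and variables do not carry over. Pictures are saved under pics/ and viewed, and the job is handed in when it is done.

```bash
ls; mkdir -p pics
python3 - <<'E'
from bench import *
import cv2,numpy as np
s=state();print(s)
for n in("side","top"):
    i=get_image(n);cv2.imwrite(f"pics/{n}0.png",i["frame"]);np.savez(f"pics/{n}0.npz",**i)
    print(n,i["camera_matrix"],i["view"],[k for k in i])
E
```

```text
pics
{'time': 0.0, 'joint_pos': array([-1.34669844e+00,  9.18685969e-02,  1.23185325e+00, -7.82731221e-06,
        1.81978731e+00, -5.67094218e-02]), 'dq': array([ 0.00142996,  0.00021725, -0.0003264 , -0.00104672,  0.00170635,
        0.0004702 ]), 'joint_torque': array([-1.13309077e-03, -4.46449399e+01, -4.06448400e+01,  6.96799974e-02,
        2.91970937e-02, -1.29419450e-04]), 'ee_pos': array([ 0.16620923, -0.5762388 ,  0.22951946]), 'ee_rot': array([-9.54580490e-04,  9.90159269e-01,  1.39941790e-01, -8.38871601e-05]), 'ft_force': array([-0.4796641 , -0.40439339, -0.7432704 ]), 'moment': array([-0.00207027, -0.00292066, -0.00309104]), 'finger_gap': 0.0878542253543205}
side [[435.26333959   0.         326.69863852]
 [  0.         435.26333959 240.79014698]
 [  0.           0.           1.        ]] [[ 0.97936061 -0.20171523 -0.01279651 -0.57355462]
 [ 0.13714691  0.61669561  0.77516272 -0.18786539]
 [-0.14847058 -0.76091884  0.63163201 -0.9928135 ]
 [ 0.          0.          0.          1.        ]] ['frame', 'depth', 'camera_matrix', 'view']
top [[504.2337526    0.         317.35801327]
 [  0.         504.2337526  236.57520851]
 [  0.           0.           1.        ]] [[-0.02546115 -0.99966288  0.00508476  0.00779068]
 [ 0.9972667  -0.02504655  0.0695112  -0.56742077]
 [-0.06936041  0.00684069  0.99756821 -1.32999136]
 [ 0.          0.          0.          1.        ]] ['frame', 'depth', 'camera_matrix', 'view']
```

View pics/side0.png

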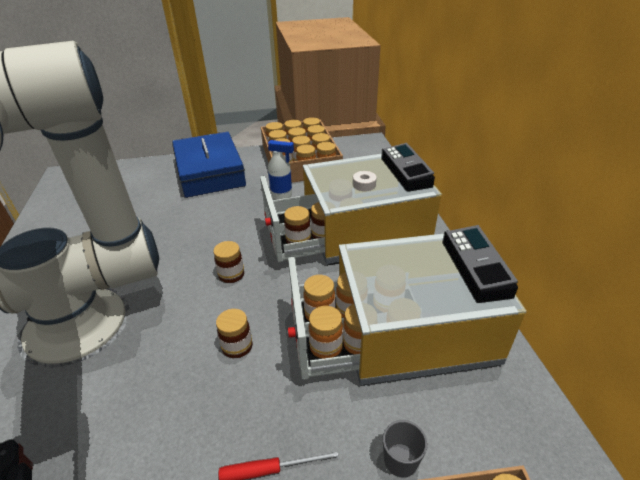

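View pics/top0.png

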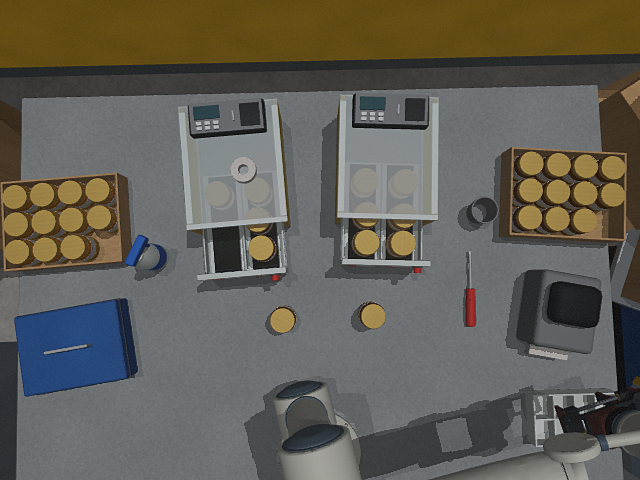

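The right-hand unit (top view: rail at about (343–430, 264), plunger at (418, 270)) holds all four jars. The left tray has an empty left lane. The spare jar at (372, 316) stands in front of the full tray. Next I'll measure these.

```bash
cat > h.py <<'E'
import numpy as np,cv2
def cloud(i):
    K=i["camera_matrix"];d=i["depth"];v,u=np.mgrid[:480,:640]
    x=(u-K[0,2])/K[0,0]*d;y=(v-K[1,2])/K[1,1]*d
    P=np.stack([x,-y,-d],-1);V=i["view"];W=(P-V[:3,3])@V[:3,:3]
    W[d<=0]=np.nan;return W
E
python3 - <<'E'
import numpy as np,cv2
from h import *
for n,box in(("top",(335,255,440,280)),("side",(280,230,345,385))):
    i=dict(np.load(f"pics/{n}0.npz"));W=cloud(i);f=i["frame"].astype(int)
    x0,y0,x1,y1=box;m=np.zeros((480,640),bool);m[y0:y1,x0:x1]=1
    P=W[m&(W[...,2]>.155)&(W[...,2]<.172)&(W[...,0]<.53)]
    print(n,"rail",len(P),np.nanmin(P,0),np.nanmax(P,0),P.mean(0))
    # front edge: min x per y bin
    b=np.linspace(P[:,1].min(),P[:,1].max(),9)
    for a,c in zip(b,b[1:]):
        q=P[(P[:,1]>=a)&(P[:,1]<=c)]
        if len(q): print("  y%.3f xmin %.4f xmax %.4f z %.4f"%((a+c)/2,q[:,0].min(),q[:,0].max(),q[:,2].mean()))
    r=m&(f[...,2]>120)&(f[...,1]<70)&(f[...,0]<70)
    P=W[r];print("red",len(P),np.nanmin(P,0),np.nanmax(P,0),np.nanmean(P,0))
    v,u=np.nonzero(r);print(u.mean(),v.mean())
i=dict(np.load("pics/top0.npz"));W=cloud(i)
for nm,(u,v) in dict(sp1=(282,320),sp2=(372,316),unitFL=(339,216),unitFR=(436,216),unitRR=(436,98),unitRL=(341,98),podf=(392,127),jarFL=(367,243),jarFR=(402,243),gaprL=(200,276),gaprR=(284,273),gj=(261,247),driver=(470,290),cup=(481,205)).items():
    print(nm,W[v,u].round(4))
E
python3 -c "
import cv2
a=cv2.imread('pics/top0.png')[200:290,320:450];cv2.imwrite('pics/z.png',cv2.resize(a,None,fx=6,fy=6,interpolation=0))"
```

```text
top rail 533 [ 0.47160943 -0.27369545  0.15569588] [ 0.50240099 -0.06250757  0.16923053] [ 0.49205514 -0.16877418  0.16233193]
  y-0.260 xmin 0.4786 xmax 0.4954 z 0.1618
  y-0.234 xmin 0.4716 xmax 0.4961 z 0.1619
  y-0.208 xmin 0.4841 xmax 0.4966 z 0.1620
  y-0.181 xmin 0.4848 xmax 0.4973 z 0.1633
  y-0.155 xmin 0.4855 xmax 0.5004 z 0.1625
  y-0.129 xmin 0.4885 xmax 0.5011 z 0.1628
  y-0.102 xmin 0.4892 xmax 0.5017 z 0.1622
  y-0.076 xmin 0.4899 xmax 0.5024 z 0.1622
red 30 [ 0.46668644 -0.25163658  0.14617421] [ 0.47659662 -0.23869962  0.1561566 ] [ 0.47163083 -0.24465686  0.1506376 ]
417.5 270.0
side rail 636 [ 0.47102546 -0.27728844  0.15512642] [ 0.50389417 -0.06343713  0.16630334] [ 0.49078175 -0.18518887  0.16258458]
  y-0.264 xmin 0.4710 xmax 0.4944 z 0.1616
  y-0.237 xmin 0.4769 xmax 0.4955 z 0.1624
  y-0.210 xmin 0.4830 xmax 0.4972 z 0.1627
  y-0.184 xmin 0.4839 xmax 0.4982 z 0.1632
  y-0.157 xmin 0.4850 xmax 0.5002 z 0.1625
  y-0.130 xmin 0.4868 xmax 0.5011 z 0.1631
  y-0.104 xmin 0.4884 xmax 0.5021 z 0.1629
  y-0.077 xmin 0.4898 xmax 0.5039 z 0.1629
red 62 [ 0.46518645 -0.25566297  0.10974316] [ 0.56368039 -0.15892629  0.15530465] [ 0.48126571 -0.24511382  0.14573669]
296.0967741935484 329.61290322580646
sp1 [0.3552 0.0879 0.0902]
sp2 [ 0.3589 -0.1386  0.0863]
unitFL [ 0.6049 -0.0584  0.1699]
unitFR [ 0.5994 -0.2906  0.1675]
unitRR [ 0.8864 -0.3017  0.1712]
unitRL [ 0.8934 -0.0716  0.1668]
podf [ 0.8156 -0.1914  0.1776]
jarFL [ 0.5407 -0.1269  0.1337]
jarFR [ 0.5386 -0.213   0.1317]
gaprL [0.4706 0.2765 0.1588]
gaprR [0.4725 0.0858 0.0013]
gj [0.5376 0.1329 0.1311]
driver [ 0.415  -0.4075  0.0246]
cup [ 0.6434 -0.4541  0.0053]
```

View pics/z.png

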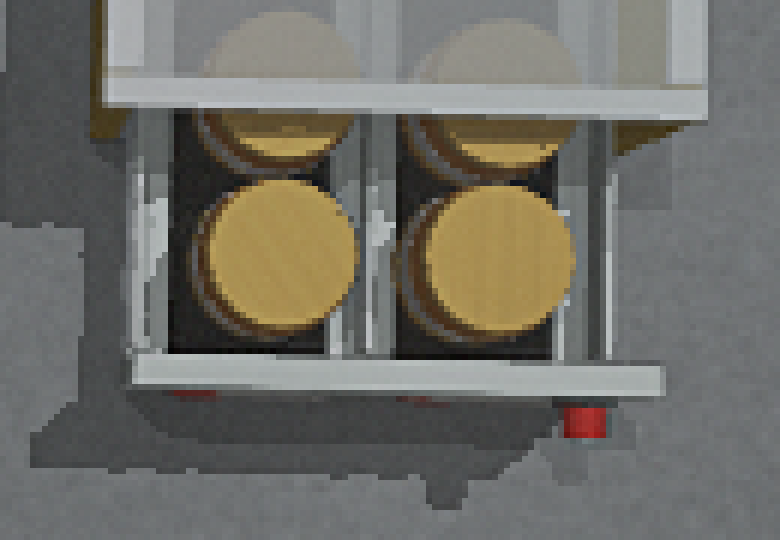

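```bash
cat >> h.py <<'E'
from scipy.spatial.transform import Rotation
PSI=-0.045; TH=np.radians(25)
ex=np.array([np.cos(PSI),np.sin(PSI),0]);ey=np.array([-np.sin(PSI),np.cos(PSI),0]);ez=np.array([0,0,1.])
zt=np.sin(TH)*ex-np.cos(TH)*ez; yt=-ey; xt=np.cross(yt,zt)
Q=Rotation.from_matrix(np.stack([xt,yt,zt],1)).as_quat(scalar_first=True)
OFF=.008*zt+.010*xt   # TCP -> leading tip corner
RAIL=np.array([.4858,-.168,.144])
def tcp(c): return np.asarray(c)-OFF
E
python3 - <<'E'
from bench import *
from h import *
i=dict(np.load("pics/top0.npz"));W=cloud(i)
print("xt",xt,"machine z",np.nanmax(W[265:360,515:605,2]))
# fit front edge from the front-edge pixels
P=W[255:275,335:440].reshape(-1,3);P=P[(abs(P[:,2]-.162)<.006)&(P[:,0]<.505)]
ys=np.linspace(-.225,-.075,16);X=[P[abs(P[:,1]-y)<.006][:,0].mean() for y in ys]
p=np.polyfit(ys,X,1);print("slope",p[0],"centre x at y-.168",np.polyval(p,-.168),"outer",np.polyval(p,-.168)-.007)
e=W[205:225,345:430].reshape(-1,3);e=e[abs(e[:,2]-.17)<.006];print("unit front edge x min near y-.168",np.nanmin(e[abs(e[:,1]+.168)<.02][:,0]))
for d in(-.04,0,.12):
    for b in (0,-.078): print(d,inverse_kinematics(tcp(RAIL+d*ex+b*ey),Q))
close()
s=state();p=s["ee_pos"];move_l([p[0],p[1],.36],.25)
move_to(tcp(RAIL-.045*ex+.06*ez),Q)
move_l(tcp(RAIL-.045*ex),.1)
s=state();print(s["time"],s["ee_pos"]+OFF,s["ft_force"],s["finger_gap"])
for n in("side","top"):
    j=get_image(n);cv2.imwrite(f"pics/{n}1.png",j["frame"]);np.savez(f"pics/{n}1.npz",**j)
E
```

```text
xt [ 0.90539031 -0.04077009  0.42261826] machine z 0.17479929882166412
slope 0.04863800225102873 centre x at y-.168 0.4922348509840591 outer 0.4852348509840591
unit front edge x min near y-.168 0.5967782813612047
-0.04 [-0.60609986 -0.69382581  2.07037187  0.23049008  1.39372923  1.01172031]
-0.04 [-0.78418874 -0.55653082  1.98585843  0.29372233  1.38837188  0.82546928]
0 [-0.54757822 -0.57221069  1.99602333  0.21092414  1.3349849   1.05864359]
0 [-0.71699904 -0.45338504  1.91553516  0.27379086  1.3381959   0.88148164]
0.12 [-0.42575913 -0.2316346   1.74283218  0.16764025  1.22635372  1.16569238]
0.12 [-0.56837682 -0.14965404  1.67113076  0.22491594  1.24409633  1.01563659]
4.7083 [ 0.44106778 -0.16614301  0.14469923] [-0.02360093 -0.38961646  0.46782708] 0.0005489264114924184
```

```bash
python3 -c "
import cv2,numpy as np
a=cv2.imread('pics/side1.png')[180:400,200:480];b=cv2.imread('pics/top1.png')[170:340,300:480]
a=cv2.resize(a,(560,440));b=cv2.resize(b,None,fx=2.6,fy=2.6)
cv2.imwrite('pics/c1.png',a);cv2.imwrite('pics/d1.png',b)"
```

```text
(no output)
```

View pics/c1.png

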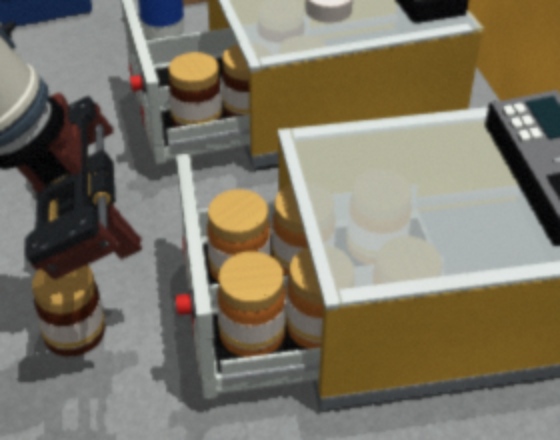

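View pics/d1.png

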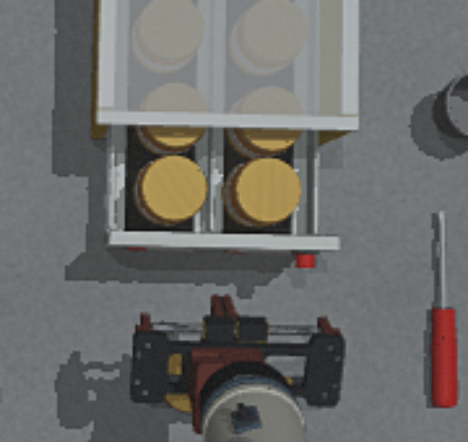

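The closed fingertips (crop at about (220, 300)) face the middle of the rail, and everything nearby is clear. Next comes the slow push.

Run:
```python
from bench import *
from h import *
f0=state()["ft_force"]
def rep(t):
    s=state();c=s["ee_pos"]+OFF;f=(s["ft_force"]-f0);print(t,"%.2f"%s["time"],"along %.4f"%((c-RAIL)@ex),"lat %.4f z %.4f"%((c-RAIL)@ey,c[2]),"F",f.round(2));return f@ex
move_l(tcp(RAIL-.006*ex),.06);rep("near")
move_l(tcp(RAIL+.006*ex),.02);rep("contact")
move_l(tcp(RAIL+.100*ex),.035);rep("in")
d=.100
while d<.125:
    d+=.003;move_l(tcp(RAIL+d*ex),.02);f=rep("%.3f"%d)
    if f<-8: break
for n in("side","top"):
    j=get_image(n);cv2.imwrite(f"pics/{n}2.png",j["frame"]);np.savez(f"pics/{n}2.npz",**j)
a=cv2.imread('pics/side2.png')[180:400,200:480];b=cv2.imread('pics/top2.png')[170:340,300:480]
cv2.imwrite('pics/c2.png',cv2.resize(a,(560,440)));cv2.imwrite('pics/d2.png',cv2.resize(b,None,fx=2.6,fy=2.6))
```

```text
near 5.61 along -0.0061 lat 0.0001 z 0.1439 F [ 1.    0.31 -0.7 ]
contact 6.36 along 0.0061 lat 0.0001 z 0.1440 F [-0.77 -0.45 -0.62]
in 9.19 along 0.1000 lat 0.0000 z 0.1440 F [-1.68 -2.27 -0.27]
0.103 9.49 along 0.1035 lat 0.0004 z 0.1443 F [ 0.06 -0.53  0.94]
0.106 9.79 along 0.1063 lat 0.0001 z 0.1441 F [-0.77  0.53  0.69]
0.109 10.09 along 0.1092 lat 0.0000 z 0.1440 F [ 0.54 -0.75 -0.25]
0.112 10.39 along 0.1104 lat -0.0000 z 0.1438 F [-13.19   1.66   6.86]
```

View pics/c2.png

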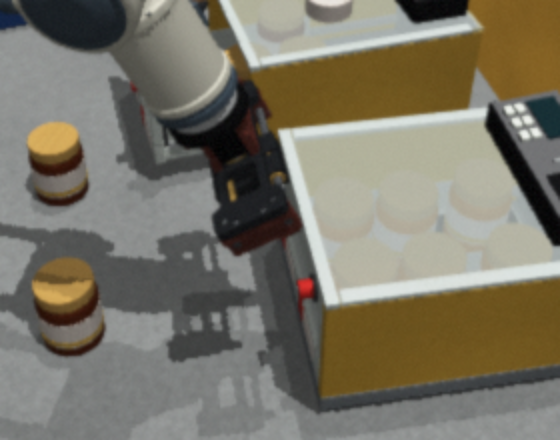

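View pics/d2.png

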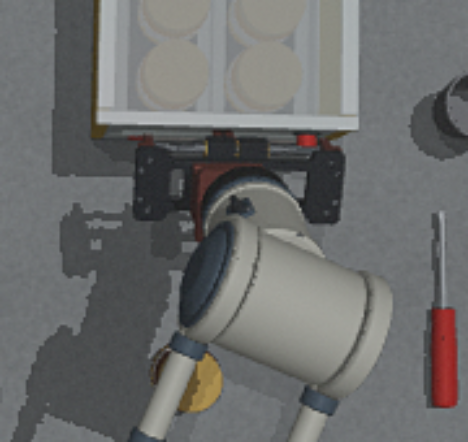

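The tray front looks flush with the unit in both views. The force rose sharply to 13 N at 110 mm of travel, which matches the end stop and the measured edge distance of about 111 mm. The plunger is at (307, 288) in the side crop, and I'll press it next.

Run:
```python
from bench import *
from h import *
L=-.078*ey
def rep(t):
    s=state();c=s["ee_pos"]+OFF;f=(s["ft_force"]-f0);print(t,"%.2f"%s["time"],"along %.4f"%((c-RAIL)@ex),"lat %.4f z %.4f"%((c-RAIL)@ey,c[2]),"F",f.round(2));return f@ex
move_l(tcp(RAIL+.07*ex),.08)
for n in("side","top"):
    j=get_image(n);cv2.imwrite(f"pics/{n}3.png",j["frame"]);np.savez(f"pics/{n}3.npz",**j)
    W=cloud(j);f=j["frame"].astype(int);r=(f[...,2]>110)&(f[...,1]<60)&(f[...,0]<60)&(abs(W[...,0]-.575)<.03)&(abs(W[...,1]+.25)<.03)&(W[...,2]>.13)
    P=W[r];print(n,"red",len(P),P.min(0) if len(P) else 0,P.max(0) if len(P) else 0)
print("predicted plunger end",RAIL+L+.0944*ex)
move_l(tcp(RAIL+.07*ex+L),.12)
hold(.1);f0=state()["ft_force"]
move_l(tcp(RAIL+.09*ex+L),.05);rep("near")
d=.09
while d<.110:
    d+=.002;move_l(tcp(RAIL+d*ex+L),.02);f=rep("%.3f"%d)
    if f<-18: break
hold(.3);rep("hold")
```

```text
side red 57 [ 0.57568653 -0.26141871  0.14485714] [ 0.58890353 -0.24763252  0.1560151 ]
top red 32 [ 0.57753559 -0.25805434  0.14720823] [ 0.58781396 -0.24231245  0.15505004]
predicted plunger end [ 0.57659562 -0.2501676   0.144     ]
near 12.72 along 0.0902 lat -0.0778 z 0.1437 F [-0.09 -0.82 -0.66]
0.092 12.97 along 0.0920 lat -0.0780 z 0.1440 F [-0.53 -0.68 -1.12]
0.094 13.22 along 0.0937 lat -0.0781 z 0.1439 F [-2.94 -0.74  1.57]
0.096 13.47 along 0.0955 lat -0.0781 z 0.1439 F [-6.11  0.7   1.46]
0.098 13.72 along 0.0975 lat -0.0781 z 0.1439 F [-5.4  -0.62  2.09]
0.100 13.97 along 0.0995 lat -0.0781 z 0.1439 F [-5.53 -0.86  1.66]
0.102 14.22 along 0.1015 lat -0.0781 z 0.1439 F [-4.74 -0.46  0.65]
0.104 14.47 along 0.1035 lat -0.0781 z 0.1439 F [-4.5  -1.05  1.53]
0.106 14.72 along 0.1041 lat -0.0782 z 0.1438 F [-14.8    0.61   5.89]
0.108 14.97 along 0.1045 lat -0.0782 z 0.1438 F [-26.39   2.59  11.8 ]
hold 15.27 along 0.1045 lat -0.0782 z 0.1438 F [-26.81   3.53  10.76]
```

The plunger yielded at about 6 N over 10 mm (0.094 to 0.104) and then met a hard stop. I'll retract and check.

Run:
```python
from bench import *
from h import *
L=-.078*ey
move_l(tcp(RAIL+.05*ex+L),.08)
move_l(tcp(RAIL-.03*ex+L+.14*ez),.2)
move_to([.25,-.50,.33],[0,.990,.14,0])
for n in("side","top"):
    j=get_image(n);cv2.imwrite(f"pics/{n}4.png",j["frame"])
    W=cloud(j);f=j["frame"].astype(int);r=(f[...,2]>110)&(f[...,1]<60)&(f[...,0]<60)&(abs(W[...,0]-.575)<.03)&(abs(W[...,1]+.25)<.03)&(W[...,2]>.13)
    P=W[r];print(n,"red",len(P),P.min(0) if len(P) else 0,P.max(0) if len(P) else 0)
    i=np.load(f"pics/{n}0.npz")
    V=W[...,2];print("changed px",0)
    if n=="top":
        for nm,(x,y) in dict(gaprail=(240,274),sp1=(282,320),sp2=(372,316),tag=(236,168),gj=(261,247)).items():
            print(nm,abs(f[y-8:y+8,x-8:x+8]-i["frame"][y-8:y+8,x-8:x+8].astype(int)).max())
    # face of rail and unit front
    m=(abs(W[...,1]+.17)<.06)&(W[...,2]>.155)&(W[...,2]<.18)&(W[...,0]<.605);print("front x",np.nanpercentile(W[m][:,0],[1,10,50]))
print(state()["time"])
```

```text
side red 10 [ 0.58600654 -0.25863096  0.149865  ] [ 0.58900259 -0.24831579  0.15554991]
changed px 0
front x [0.59372637 0.59520351 0.59910605]
top red 6 [ 0.5874677  -0.25523022  0.14690129] [ 0.58814369 -0.24390981  0.1511701 ]
changed px 0
gaprail 11
sp1 6
sp2 7
tag 6
gj 7
front x [0.59397234 0.59588203 0.59993087]
18.4167
```

View pics/side4.png

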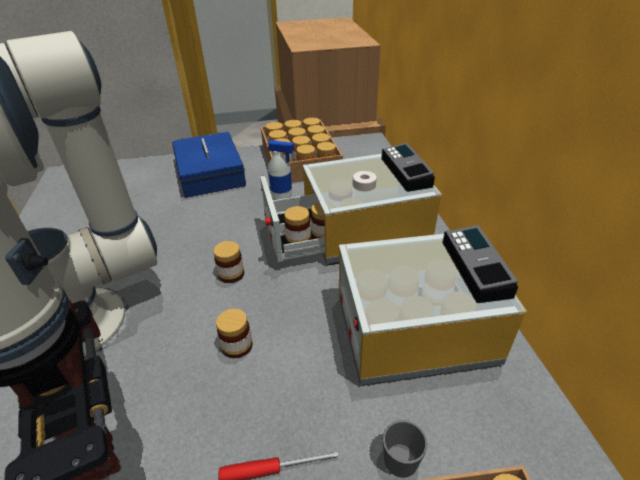

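View pics/top4.png

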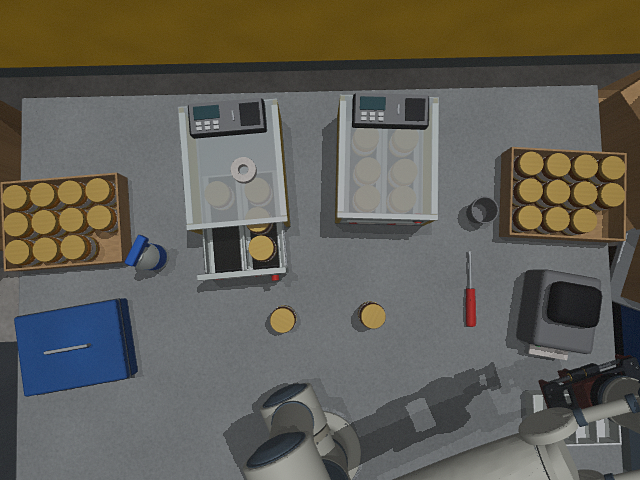

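The right tray is flush and its red plunger is only a sliver near (418, 221). All six of its jars stand upright under the roof at (365–405, 140–200). The other tray and the loose items are unchanged.

```bash
python3 -c "
from bench import *
hold(.2);print(state()['ft_force'],state()['time']);job_done()"
```

```text
[-0.20725638  0.30569035 -0.39669908] 18.6167
the job is handed in; nothing more can be done
```

I closed the full tray (the right-hand one) and pressed its lock all the way in, then handed the job in at about 18.6 s.

- **Tray:** I pushed it with closed fingertips at the middle of its rail for about 110 mm. The force then rose to 13 N at the end stop. The last pictures show its front flush with the unit, to within camera accuracy.
- **Lock:** The plunger gave way at about 6 N over 10 mm, then hit a hard stop, where I pressed to 27 N. Camera depth shows its outer end moved in by about 10 mm.
- **Everything else:** The jars in the full tray all stand upright. The other tray's rail and jar, both spare jars and the tag roll match the first picture. By eye, the other tray's lock, the spray bottle, screwdriver and coin cup have not moved either. The arm ended clear, with no contact force.

None of the checks failed or disagreed.

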